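Close up the joiner's chest

ROBOT

A 6-joint arm with a two-finger parallel gripper is mounted at the origin on the work surface. World frame = base frame: x ahead of the robot, y to its left, z up, the work surface at z = 0. Lengths are in m, angles in rad, forces in N, time in s.
With the tool pointing down it reaches from about 0.425 to 0.925 m from the base axis. Payload 12.5 kg.
Tool frame: the origin (TCP) lies on the front face of the gripper's body, between the roots of the fingers; the fingertips stand 73 mm ahead of it and the grasp point (between the pads) lies env.pinch_z ahead of it (env.pinch_z is the distance from the TCP to the grasp point, in m); z points along the fingers, y is the line along which they close (so a half turn about z gives the same grasp; the last joint's range is limited). The gripper opens to 85 mm and grips with 20 to 120 N. Pads are 22 mm wide; open, the fingers measure 114 mm over their backs; the gripper's body (76 mm by 85 mm) begins 54 mm behind the grasp point. The pads swing forward as they close: fully open they stand 13 mm farther back than shut.
Start: joints at [-1.254, 0.491, 1.559, -0, 1.092, -0.106], TCP at [0.256, -0.57, 0.304] pointing down, gripper open.
Joint ranges: [-3.1, 3.1], [-0.84, 2.19], [0.05, 2.79], [-1.13, 4.28], [0.06, 2.93], [-2.69, 2.69]. Speed limits (rad/s): [2.22, 2.22, 2.79, 3.14, 3.14, 3.14].

INTERFACE

Orientations are given as a rotation vector (axis times angle).
In Python, from plant import env gives the robot as it stands.
- The arm moves only by the tool servo_tool, never from a script. Its argument "moves" is a list that holds one entry, the list of rows, each a list of 7 numbers: the opening in per cent of the stroke, from 0 (shut) to 100 (fully open), then the shift along the tool's x, y, z in mm, then the turn, a rotation vector about the tool's x, y, z in rad. In form: [[[claw, tx, ty, tz, wx, wy, wz], ...]]. A call has 1 to 12 rows; each row is the pose to reach, as a shift and turn from the pose commanded when the call began, along the tool's axes at that moment; what a row does not reach only later rows make up. A row lasts 1/8 s, in which the tool goes at most 62.5 mm and 10.7 degrees, less where a joint would pass 70% of its speed; a pose out of reach is approached as far as the arm can. A call with a gripper value outside its range is refused whole. The fingers move at their own pace and stop on an object; "grip_force" is the grip in N (left out, the last holds). Time passes only in rows, so rows that repeat a pose let the fingers close. It gives the time, the measured TCP pose, the force, the opening and the grip force at its end, in the units of the state.
- env.observe(): the state, without advancing time (a new reading comes with each control period).
- env.snapshot(name): name is "scene" or "top"; returns a dict with "color" (480x640x3 uint8, red, green, blue), "depth" (480x640 float32, m along the optical axis (not along the pixel's ray), 0 where there is no reading), "fovy" (degrees; the focal length in pixels is half the picture's height over the tangent of half this angle, whatever the lens; pixels are square), "cx", "cy" (the principal point, pixels), "distortion" ([k1, k2, p1, p2, k3] as OpenCV has them; the pictures are not rectified), "extrinsics" (4x4, takes a point from camera to world coordinates). Camera axes: x right, y down, z forward; pixel columns grow to the right and rows downward; lengths in m; the calibration is good to about 2 mm. A picture is of the moment at which its call begins.
- env.close_job(): hands the job in; it is judged then, once.
Trained networks look in a picture, given as the dict that the camera call returned (one of the last four; its "shot" number tells which), for a name from the list of things; names that differ only in an ending like _2 or _b are one class to them, and where a whole thing is asked for, a point or a joint stands for the part that bears it (a point fixed in the world has none). Each returns a list of dicts, best first, with "score" (0 to 1); they miss things now and then, are a little off and sometimes report something else, mostly with a low value. They report only what shows in the picture. A call takes as long as a camera call.
- env.masks_of(picture, query): "pixels" (480x640 bool, what is visible of it).
- env.tip_of(picture, query): "centre" ([x, y, z] in m, in world coordinates, good to about 4 mm: a listed point, or the origin of a listed thing).
The state is a dict: "time_s": time; "joint_positions": joint angles; "qd": joint speeds; "tau": joint torques, N m; "ee_pos": TCP position; "tool_rot": TCP orientation; "wrist_force": force on the tool from outside, world axes, zero at the start; "moment": the same for the moment, N m; "width": opening from 0.0 (shut) to 1.0 (fully open); "grasp_force": force on a finger pad.
Only numpy, scipy, OpenCV 4.12 (cv2) and the standard library are available. Lean on these libraries where they do the work, as an engineer would, in place of code of your own. Each camera call takes 0.05 s, during which the arm holds its last target. There are 200 camera calls.

TASK

Close up the wooden chest with the white lid and drawer fronts, using only your fingertips: push both open drawers fully home and press the lid down until it is shut, in any order. Push gently, without slamming or forcing anything, do not open anything further, leave the other things on the bench where they are, and finish clear of the chest.

Things in the scene. Friction and masses are not known exactly. Their poses are not given: they have to be found in the camera images.
- chest: Pale wooden chest, fixed to the bench. Carcase 160 deep (x) by 320 wide (y) by 100 high; origin at the centre of its underside. Its -x face is the drawer side, facing roughly towards the robot; +y is its left as the robot sees it; z up. Under the lid is an open shallow till; below it two drawers side by side. Only the drawers and lid move.
- drawer_left (a joint): How far the left drawer (+y side of the chest) stands open, m: 0 fully home against a hard stop, at most 0.115. It slides along the chest's x axis, opening towards chest -x, with about 2.5 N of friction, and stays where it is left.
- drawer_right (a joint): The same for the right drawer (-y side of the chest).
- drawer_left_front (a point): Centre of the outer face of the left drawer's front, 40 above the bench. The front is a white-painted flat panel 155 wide, 68 high (6 to 74 above the bench) and 14 thick, lying over the carcase's face; a flat brass disc (no grip, 2 thick) marks it. At fully home this point lies 94 from the chest's origin along chest -x, and 80 along +y.
- drawer_right_front (a point): The same for the right drawer; 80 along chest -y.
- lid (a joint): Lid angle, rad: 0 shut flat on the carcase (hard stop), growing as the lid's free edge rises; at most 1.4. Stiff hinge (friction 0.5 N m, more than the lid's weight of 0.25 kg): it stays where it is left and must be pushed all the way down.
- lid_hinge (a point): Middle of the lid's hinge line, which runs along chest y at the back of the chest: 75 along chest +x and 100 above the bench; on the lid's underside plane.
- lid_edge (a point): Middle of the lid's free edge, on its upper (outer) face. The lid is a flat white-painted panel 160 from hinge to free edge, 324 wide, 10 thick, with a bare-wood inlay on its outer face; shut, its top is 110 above the bench.
- glue: Bystander: white glue bottle, orange cap, 60 across, 150 tall, standing; leave alone.
- wax_can: Bystander: low can with yellow band, 72 across, 50 tall, standing; leave alone.
- pencil_cup: Bystander: blue ceramic cup, 70 across, 90 tall, standing; leave alone.
- screwdriver: Bystander: screwdriver lying flat; leave alone.
- mallet: Bystander: wooden joiner's mallet lying flat, 60 high, 260 long; origin on the underside near the middle; leave alone.
- offcut: Bystander: pale wood offcut, 100 x 45 x 30; leave alone.
- sanding_block: Bystander: cork block, 110 x 65 x 35; leave alone.

How it is judged:
At the end, for the whole second after the job is handed in: Both drawers within 4 mm of fully home, the lid within 0.04 rad of shut, every bystander within 20 mm of where it began (value of joint each of drawer_left, drawer_right below 0.004 m and value of joint lid below 0.04 rad and distance of each of glue, wax_can, pencil_cup, screwdriver, mallet, offcut, sanding_block from where it was at the start of the episode below 0.02 m); the robot touches nothing.
It fails at once if a drawer is slammed (faster than 0.5 m/s) (velocity of joint any of drawer_left, drawer_right below -0.5 m/s).
It fails at once if the lid is slammed (faster than 3 rad/s) (velocity of joint lid below -3 rad/s).
It fails at once if the lid or a drawer is opened further (drawer past 80 mm, lid past 1.12 rad) (value of joint any of drawer_left, drawer_right above 0.08 m or value of joint lid above 1.12 rad).
It fails at once if the chest is forced (over 60 N) (contact force between any of the fingers, the arm and chest above 60 N).
It fails at once if a bystander is moved, lifted or carried (20 mm or more) (distance of any of glue, wax_can, pencil_cup, screwdriver, mallet, offcut, sanding_block from where it was at the start of the episode above 0.02 m).
It also fails if it takes over 61 s, if anything falls off the work surface, if the arm or the gripper's body presses on something with over 40 N, if the wrist force passes 120 N, or if a joint passes its speed limit or range.

## Working session

There is one attempt and no reset: what is moved stays moved. The work goes in short steps, Python scripts to look and compute and a tool call to move; the robot and the scene stay as the last step left them, time stands still between calls to the robot, and variables do not carry over. Pictures are saved under pics/ and viewed, at most 10 in all, crops included, and the job is handed in when it is done.

Besides the shell and the picture viewer there is one more tool, called after "Emit:" as name(argument=value, ...) on one line, values as JSON. servo_tool: Moves the arm, as the interface text tells. Its arguments: {"type":"object","properties":{"moves":{"type":"array"},"grip_force":{"type":"number"}},"required":["moves"]}

```bash
mkdir -p pics; python3 - <<'E'
from plant import env
import numpy as np,cv2
s=env.observe(); print({k:np.round(v,3).tolist() for k,v in s.items()}, env.pinch_z)
for n in ("scene","top"):
    p=env.snapshot(n); cv2.imwrite(f"pics/{n}0.png",p["color"][:,:,::-1])
    print(n,np.round(p["extrinsics"],2).tolist())
    for q in ["chest","drawer_left_front","drawer_right_front","lid_hinge","lid_edge","glue","wax_can","pencil_cup","screwdriver","mallet","offcut","sanding_block"]:
        for r in env.tip_of(p,q)[:1]: print(q,round(r["score"],2),np.round(r["centre"],3))
E
```

```text
{'time_s': 0.0, 'joint_positions': [-1.254, 0.492, 1.56, -0.0, 1.092, -0.106], 'qd': [0.0, 0.002, -0.001, 0.002, -0.0, 0.0], 'tau': [-0.002, -61.846, -26.16, -0.0, 0.004, 0.0], 'ee_pos': [0.256, -0.57, 0.303], 'tool_rot': [-3.07, -0.659, 0.0], 'wrist_force': [0.288, 0.635, 0.095], 'moment': [-0.013, -0.002, 0.013], 'grasp_force': 0.0, 'width': 1.001} 0.0539
scene [[-0.96, 0.22, -0.19, 0.82], [0.29, 0.7, -0.65, 0.86], [-0.01, -0.67, -0.74, 1.06], [0.0, 0.0, 0.0, 1.0]]
chest 0.82 [ 0.672 -0.048 -0.001]
drawer_left_front 0.56 [0.547 0.041 0.037]
drawer_right_front 0.62 [ 0.534 -0.128  0.038]
lid_hinge 0.76 [ 0.745 -0.049  0.104]
lid_edge 0.59 [ 0.661 -0.045  0.234]
wax_can 0.76 [ 0.587  0.197 -0.002]
pencil_cup 0.57 [ 0.59  -0.294 -0.006]
screwdriver 0.59 [0.407 0.444 0.002]
mallet 0.67 [ 0.438 -0.462 -0.001]
offcut 0.84 [ 0.693  0.205 -0.002]
sanding_block 0.7 [ 0.565  0.482 -0.001]
top [[-0.01, -0.99, 0.12, 0.39], [-1.0, 0.01, 0.02, 0.0], [-0.02, -0.12, -0.99, 1.51], [0.0, 0.0, 0.0, 1.0]]
chest 0.67 [ 0.674 -0.041 -0.002]
drawer_left_front 0.68 [0.548 0.035 0.034]
drawer_right_front 0.84 [ 0.536 -0.124  0.039]
lid_hinge 0.87 [ 0.746 -0.048  0.099]
lid_edge 0.74 [ 0.654 -0.045  0.234]
glue 0.66 [ 0.673 -0.282  0.003]
wax_can 0.95 [0.594 0.199 0.005]
pencil_cup 0.81 [ 0.59  -0.298  0.002]
screwdriver 0.7 [ 0.404  0.448 -0.001]
mallet 0.9 [ 0.437 -0.464 -0.003]
offcut 0.93 [0.696 0.207 0.002]
sanding_block 0.85 [ 0.566  0.482 -0.   ]
```

View pics/scene0.png

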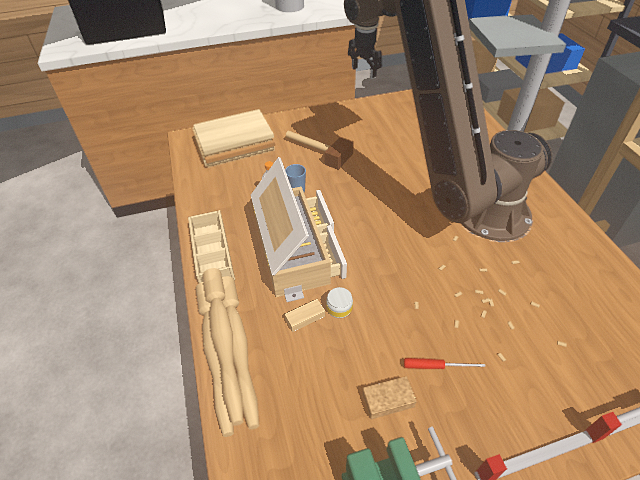

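View pics/top0.png

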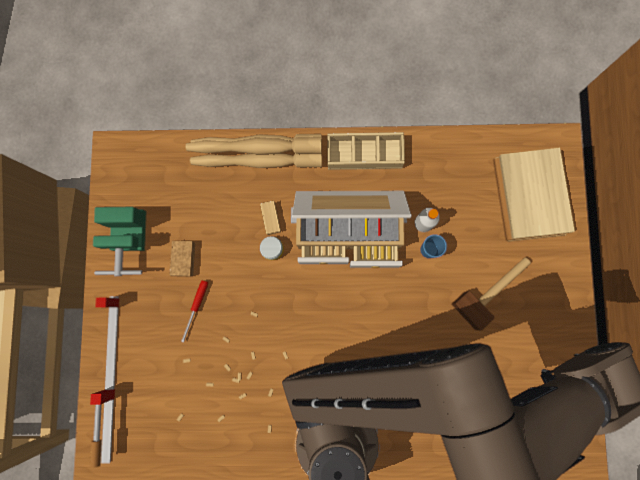

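The two views show the chest near (0.67, -0.045). Its lid stands about 0.95 rad open (top view, px 350,203). Both drawers are out (fronts at px 323,260 and 377,262), and the bystanders are clear of the drawer side. Next I'll refine the chest's yaw.

```bash
cat > h.py <<'E'
from plant import env
import numpy as np,cv2
from scipy.spatial.transform import Rotation as R
def cloud(p,m):
    f=240/np.tan(np.radians(p["fovy"])/2); K=np.array([[f,0,p["cx"]],[0,f,p["cy"]],[0,0,1]])
    v,u=np.nonzero(m&(p["depth"]>0)); z=p["depth"][v,u]
    q=cv2.undistortPoints(np.c_[u,v].astype(float)[:,None],K,np.array(p["distortion"]))[:,0]
    E=p["extrinsics"]; return np.c_[q*z[:,None],z]@E[:3,:3].T+E[:3,3]
def state():
    s=env.observe(); r=R.from_rotvec(s["tool_rot"]); return s,r.as_matrix()
E
python3 - <<'E'
from h import *
for n in ("scene","top"):
    p=env.snapshot(n)
    for q in ("lid","drawer_left","drawer_right"):
        r=env.masks_of(p,q)
        if not r: print(n,q,"none"); continue
        m=cv2.erode(r[0]["pixels"].astype(np.uint8),np.ones((3,3)))>0 if q=="lid" else r[0]["pixels"]
        c=cloud(p,m)
        if q=="lid":
            for _ in range(4):
                o=np.median(c,0) if _==0 else c.mean(0); nn=np.linalg.svd(c-o,full_matrices=False)[2][2]; d=abs((c-o)@nn); c=c[d<max(.004,np.median(d)*2)]
            nn*=np.sign(nn[2]); print(n,q,len(c),nn.round(3),"ang",np.arccos(nn[2]).round(3),"yaw",np.arctan2(nn[1],nn[0]).round(3),c.mean(0).round(3),c.max(0).round(3),c.min(0).round(3))
        else:
            t=c[(c[:,2]>.066)&(c[:,2]<.08)]
            x0=np.percentile(t[:,0],5); t=t[t[:,0]<x0+.016]
            print(n,q,len(t),np.polyfit(t[:,1],t[:,0],1).round(3),np.percentile(t,[2,50,98],axis=0).round(3).tolist())
E
```

```text
scene lid 3347 [ 0.78  -0.007  0.626] ang 0.895 yaw -0.009 [ 0.702 -0.026  0.176] [0.755 0.118 0.235] [ 0.651 -0.203  0.107]
scene drawer_left 237 [0.014 0.552] [[0.545, -0.036, 0.067], [0.553, 0.045, 0.075], [0.56, 0.113, 0.079]]
scene drawer_right 160 [0.009 0.541] [[0.533, -0.191, 0.068], [0.54, -0.113, 0.075], [0.546, -0.046, 0.079]]
top lid 2666 [ 0.778 -0.008  0.629] ang 0.891 yaw -0.01 [ 0.7   -0.045  0.181] [0.753 0.113 0.239] [ 0.653 -0.204  0.113]
top drawer_left 228 [0.007 0.554] [[0.548, -0.038, 0.069], [0.555, 0.033, 0.075], [0.561, 0.105, 0.079]]
top drawer_right 238 [0.008 0.542] [[0.534, -0.194, 0.068], [0.541, -0.122, 0.075], [0.547, -0.052, 0.079]]
```

Emit:
servo_tool(moves=[[[0,36,-28,0,0,0,0.04],[0,72,-56,0,0,0,0.08],[0,108,-84,0,0,0,0.12],[0,144,-113,0,0,0,0.16],[0,180,-141,0,0,0,0.2],[0,216,-169,0,0,0,0.24],[0,252,-197,0,0,0,0.28],[0,288,-225,0,0,0,0.32],[0,324,-254,0,0,0,0.36],[0,360,-282,0,0,0,0.4],[0,396,-310,0,0,0,0.432],[0,396,-310,0,0,0,0.432]]])

```text
time_s: 3.2
ee_pos: [0.4913, -0.1226, 0.304]
tool_rot: [3.142, -0.009, 0.001]
wrist_force: [0.7, -0.7, 0.1]
width: 0.001
grasp_force: 0.0
```

Emit:
servo_tool(moves=[[[0,0,0,40,0,0,0],[0,0,0,80,0,0,0],[0,0,0,120,0,0,0],[0,0,0,150,0,0,0],[0,0,0,174,0,0,0],[0,8,2,174,0,0,0],[0,16,2,174,0,0,0],[0,22,2,174,0,0,0],[0,28,2,174,0,0,0],[0,34,2,174,0,0,0],[0,40,2,174,0,0,0],[0,45,2,174,0,0,0]]])

```text
time_s: 4.7
ee_pos: [0.5356, -0.1271, 0.1299]
tool_rot: [-3.142, 0.014, 0.001]
wrist_force: [-2.2, -0.3, 2.3]
width: 0.004
grasp_force: 1.3
```

Emit:
servo_tool(moves=[[[0,5,0,0,0,0,0],[0,10,0,0,0,0,0],[0,15,0,0,0,0,0],[0,19,0,0,0,0,0],[0,22,0,0,0,0,0],[0,25,0,0,0,0,0],[0,27,0,0,0,0,0],[0,28,0,0,0,0,0]]])

```text
time_s: 5.7
ee_pos: [0.5634, -0.1274, 0.1298]
tool_rot: [3.142, -0.014, -0.0]
wrist_force: [-3.1, 1.4, 0.3]
width: -0.001
grasp_force: 1.3
```

Emit:
servo_tool(moves=[[[0,1,0,0,0,0,0],[0,2,0,0,0,0,0],[0,3,0,0,0,0,0],[0,3,0,0,0,0,0]]])

```text
time_s: 6.2
ee_pos: [0.5665, -0.1275, 0.1299]
tool_rot: [3.141, -0.014, 0.0]
wrist_force: [-1.8, 1.7, -0.2]
width: 0.003
grasp_force: 0.8
```

Emit:
servo_tool(moves=[[[0,1,0,0,0,0,0],[0,2,0,0,0,0,0],[0,2,0,0,0,0,0]]])

```text
time_s: 6.58
ee_pos: [0.568, -0.1275, 0.1299]
tool_rot: [-3.141, 0.014, 0.002]
wrist_force: [-4.4, 0.0, 1.4]
width: 0.001
grasp_force: 2.5
```

Emit:
servo_tool(moves=[[[0,1,0,0,0,0,0],[0,1,0,0,0,0,0]]])

```text
time_s: 6.82
ee_pos: [0.5682, -0.1275, 0.1299]
tool_rot: [-3.141, 0.014, 0.005]
wrist_force: [-10.5, -1.2, 5.6]
width: 0.002
grasp_force: 5.2
```

Emit:
servo_tool(moves=[[[0,-15,0,0,0,0,0],[0,-40,0,0,0,0,0],[0,-65,0,0,0,0,0],[0,-65,-40,0,0,0,0],[0,-65,-80,0,0,0,0],[0,-65,-120,0,0,0,0],[0,-65,-150,0,0,0,0],[0,-65,-163,0,0,0,0],[0,-55,-163,0,0,0,0],[0,-46,-163,0,0,0,0],[0,-39,-163,0,0,0,0],[0,-33,-163,0,0,0,0]]])

```text
time_s: 8.32
ee_pos: [0.5381, 0.0351, 0.1297]
tool_rot: [3.141, -0.016, -0.002]
wrist_force: [-2.8, -0.5, 0.8]
width: 0.0
grasp_force: 1.3
```

Emit:
servo_tool(moves=[[[0,5,0,0,0,0,0],[0,10,0,0,0,0,0],[0,15,0,0,0,0,0],[0,19,0,0,0,0,0],[0,23,0,0,0,0,0],[0,26,0,0,0,0,0],[0,29,0,0,0,0,0],[0,31,0,0,0,0,0],[0,32,0,0,0,0,0]]])

```text
time_s: 9.45
ee_pos: [0.5697, 0.0355, 0.1298]
tool_rot: [3.142, -0.014, -0.001]
wrist_force: [-6.0, -1.2, 2.1]
width: 0.004
grasp_force: 3.4
```

Emit:
servo_tool(moves=[[[0,1,0,0,0,0,0],[0,1,0,0,0,0,0]]])

```text
time_s: 9.7
ee_pos: [0.5698, 0.0355, 0.1299]
tool_rot: [3.142, -0.014, -0.005]
wrist_force: [-8.7, -1.4, 2.6]
width: 0.0
grasp_force: 4.4
```

Emit:
servo_tool(moves=[[[0,-20,0,0,0,0,0],[0,-50,0,0,0,0,0],[0,-50,20,-50,0,0,0],[0,-50,40,-100,0,0,0],[0,-50,60,-150,0,0,0],[0,-50,80,-190,0,0,0],[0,-50,80,-230,0,0,0],[0,0,80,-230,0,0,0],[0,45,80,-230,0,0,0],[0,85,80,-230,0,0,0],[0,111,80,-215,0,0,0],[0,111,80,-185,0,0,0]]])

```text
time_s: 11.2
ee_pos: [0.683, -0.0455, 0.3149]
tool_rot: [3.141, -0.014, 0.006]
wrist_force: [0.5, -0.1, -0.3]
width: -0.001
grasp_force: 0.0
```

```bash
python3 - <<'E'
from h import *
for n in ("scene",):
    p=env.snapshot(n); cv2.imwrite("pics/s1.png",cv2.resize(p["color"][90:330,160:480,::-1],None,fx=2,fy=2))
s,M=state(); print(np.round(s["ee_pos"],4),np.round(s["wrist_force"],1),M.round(3))
for n in ("scene","top"):
    p=env.snapshot(n)
    for q in ("drawer_left_front","drawer_right_front","lid_edge"):
        for r in env.tip_of(p,q)[:1]: print(q,round(r["score"],2),np.round(r["centre"],3))
E
```

```text
[ 0.6813 -0.0453  0.31  ] [-0.2  0.9 -4.5] [[ 1.    -0.009 -0.003]
 [-0.009 -1.     0.001]
 [-0.003 -0.001 -1.   ]]
drawer_left_front 0.55 [0.581 0.038 0.039]
drawer_right_front 0.49 [ 0.584 -0.126  0.04 ]
lid_edge 0.92 [ 0.657 -0.042  0.231]
drawer_left_front 0.65 [0.582 0.032 0.038]
drawer_right_front 0.52 [ 0.582 -0.126  0.043]
```

View pics/s1.png

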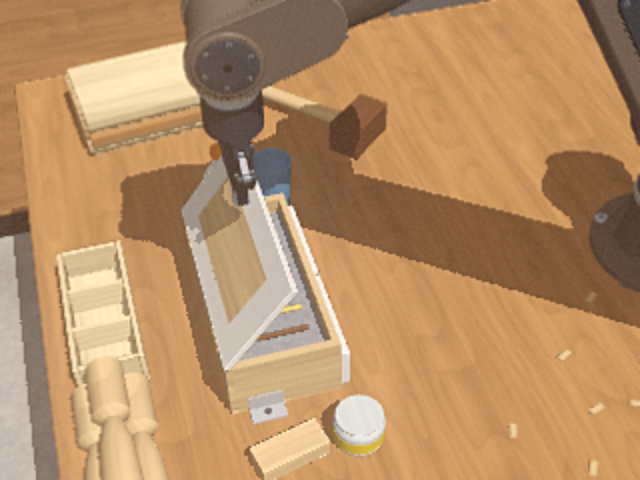

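The crop shows both drawers closed flush, with the fingertips over the lid's outer face near its free edge (px 243,195). I'll follow the lid's arc down.

Emit:
servo_tool(moves=[[[0,-3,0,9,0,0,0],[0,-6,0,18,0,0,0],[0,-14,0,25,0,0,0],[0,-22,0,31,0,0,0],[0,-30,0,39,0,0,0],[0,-37,0,47,0,0,0],[0,-44,0,56,0,0,0],[0,-49,0,65,0,0,0],[0,-54,0,75,0,0,0],[0,-59,0,85,0,0,0]]])

```text
time_s: 12.9
ee_pos: [0.6218, -0.045, 0.2291]
tool_rot: [3.141, -0.014, -0.0]
wrist_force: [0.9, -0.7, 2.3]
width: 0.002
grasp_force: 1.2
```

Emit:
servo_tool(moves=[[[0,-3,0,8,0,0,0],[0,-5,0,16,0,0,0],[0,-7,0,23,0,0,0],[0,-8,0,29,0,0,0],[0,-9,0,34,0,0,0],[0,-9,0,37,0,0,0],[0,-9,0,39,0,0,0],[0,-9,0,39,0,0,0]]])

```text
time_s: 13.9
ee_pos: [0.6133, -0.0449, 0.1907]
tool_rot: [3.141, -0.014, 0.0]
wrist_force: [0.4, 0.3, -1.0]
width: 0.003
grasp_force: 0.0
```

Emit:
servo_tool(moves=[[[0,0,0,1,0,0,0],[0,0,0,2,0,0,0],[0,0,0,2,0,0,0]]])

```text
time_s: 14.28
ee_pos: [0.6132, -0.0449, 0.1889]
tool_rot: [3.141, -0.014, 0.0]
wrist_force: [-1.1, 0.1, 1.1]
width: 0.004
grasp_force: 0.6
```

Emit:
servo_tool(moves=[[[0,0,0,1,0,0,0],[0,0,0,2,0,0,0],[0,0,0,3,0,0,0],[0,0,0,3,0,0,0]]])

```text
time_s: 14.78
ee_pos: [0.6132, -0.0449, 0.1857]
tool_rot: [3.142, -0.014, 0.0]
wrist_force: [-0.7, 0.2, 0.5]
width: 0.0
grasp_force: 0.1
```

Emit:
servo_tool(moves=[[[0,0,0,1,0,0,0],[0,0,0,2,0,0,0],[0,0,0,3,0,0,0],[0,0,0,3,0,0,0]]])

```text
time_s: 15.28
ee_pos: [0.6132, -0.0449, 0.1828]
tool_rot: [3.141, -0.015, 0.0]
wrist_force: [-0.4, 0.4, 0.7]
width: -0.0
grasp_force: 0.0
```

Emit:
servo_tool(moves=[[[0,0,0,1,0,0,0],[0,0,0,1,0,0,0],[0,0,0,2,0,0,0],[0,0,0,2,0,0,0]]])

```text
time_s: 15.78
ee_pos: [0.6133, -0.0449, 0.1825]
tool_rot: [3.141, -0.014, 0.002]
wrist_force: [-5.2, 0.9, 16.7]
width: -0.001
grasp_force: 8.7
```

```bash
python3 - <<'E'
from h import *
p=env.snapshot("scene"); cv2.imwrite("pics/s2.png",cv2.resize(p["color"][130:310,200:440,::-1],None,fx=3,fy=3))
s,M=state(); print(np.round(s["ee_pos"],4),np.round(s["wrist_force"],1))
r=env.masks_of(p,"lid")
if r:
    c=cloud(p,cv2.erode(r[0]["pixels"].astype(np.uint8),np.ones((3,3)))>0)
    c=c[(c[:,2]<.125)&(c[:,2]>.09)]; A=np.c_[c[:,:2],np.ones(len(c))]; k=np.linalg.lstsq(A,c[:,2],rcond=None)[0]
    print(len(c),k.round(3),np.median(c,0).round(4))
E
```

```text
[ 0.6132 -0.0449  0.1825] [-6.4  0.5 16.7]
4027 [-0.003 -0.003  0.114] [ 0.677  -0.0085  0.1121]
```

View pics/s2.png

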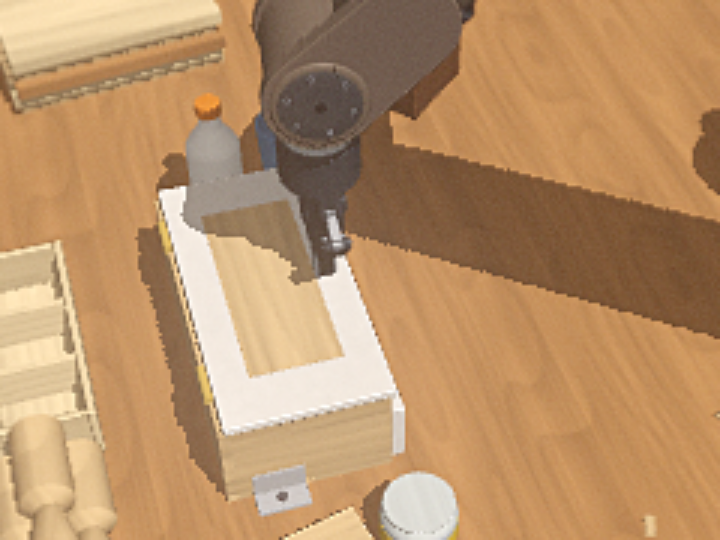

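The picture shows the lid flat on the carcase with the fingertip at its edge (px 325,270). The stop was felt at 17 N and the lid's slope is about 0, so it is shut. I'll lift off and clear the chest.

Emit:
servo_tool(moves=[[[0,0,0,-5,0,0,0],[0,0,0,-20,0,0,0],[0,0,0,-50,0,0,0],[0,0,0,-90,0,0,0],[0,0,0,-130,0,0,0],[0,-40,0,-150,0,0,0],[0,-80,0,-150,0,0,0],[0,-120,0,-150,0,0,0],[0,-120,0,-150,0,0,0],[0,-120,0,-150,0,0,0]]])

```text
time_s: 17.12
ee_pos: [0.4937, -0.0439, 0.3316]
tool_rot: [3.141, -0.015, 0.002]
wrist_force: [-0.8, 0.0, -0.0]
width: 0.002
grasp_force: 0.0
```

```bash
python3 - <<'E'
from h import *
s,M=state(); print(np.round(s["ee_pos"],4),np.round(s["wrist_force"],1))
for n in ("scene","top"):
    p=env.snapshot(n)
    for q in ("drawer_left_front","drawer_right_front","lid_edge","chest","glue","wax_can","pencil_cup","offcut","mallet"):
        for r in env.tip_of(p,q)[:1]: print(n,q,round(r["score"],2),np.round(r["centre"],3))
    r=env.masks_of(p,"lid")
    if r:
        c=cloud(p,cv2.erode(r[0]["pixels"].astype(np.uint8),np.ones((3,3)))>0)
        c=c[(c[:,2]<.13)&(c[:,2]>.09)]; k=np.linalg.lstsq(np.c_[c[:,:2],np.ones(len(c))],c[:,2],rcond=None)[0]; print(len(c),k.round(3))
E
```

```text
[ 0.4937 -0.0439  0.3316] [-0.8  0.  -0. ]
scene drawer_left_front 0.6 [0.581 0.038 0.04 ]
scene lid_edge 0.93 [ 0.59  -0.044  0.112]
scene glue 0.93 [ 0.677 -0.284 -0.003]
scene wax_can 0.56 [0.59  0.199 0.003]
scene pencil_cup 0.69 [ 0.588 -0.295 -0.003]
scene offcut 0.72 [ 0.694  0.207 -0.003]
scene mallet 0.89 [ 0.436 -0.464  0.003]
4404 [-0.003 -0.002  0.114]
top drawer_left_front 0.74 [0.583 0.034 0.038]
top drawer_right_front 0.27 [0.404 0.445 0.005]
top lid_edge 0.65 [ 0.589 -0.043  0.112]
top chest 0.59 [ 0.672 -0.043 -0.   ]
top glue 0.97 [ 0.673 -0.284 -0.   ]
top wax_can 0.96 [0.592 0.199 0.006]
top pencil_cup 0.86 [ 0.591 -0.299  0.001]
top offcut 0.71 [0.696 0.204 0.002]
top mallet 0.58 [ 0.435 -0.461 -0.005]
5275 [-0.002  0.     0.113]
```

```bash
python3 -c "
from plant import env
print(env.close_job())"
```

```text
the job is handed in; nothing more can be done
None
```

The chest is closed: I pushed both drawers home to their stops and pressed the lid flat, the bystanders I re-measured (glue, wax can, cup, offcut, mallet) had not moved, and the job was handed in at about 17 s with the arm clear; no verdict came back.

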